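Square a picture glass in the framing board

TASK

Take the push stick out of its wooden holder and, using only its foot, push the loose glass pane flush against the long fence of the squaring board, then slide it along that fence until it also sits flush against the short stop, pressing it home gently but firmly on each side because the glass edge chips. Keep the gripper off the glass, stand the stick back in its holder, let go of it, and leave everything else on the bench alone.

Things in the scene. Friction and masses are not known exactly. Their poses are not given: they have to be found in the camera images.
- pane_center (a point): Centre, half-way up, of the loose greenish glass pane with dull grey edges (slippery on metal): 100 mm (x) by 140 mm (y), 6 mm thick, about 0.2 kg, lying flat on the squaring board, turned up to 0.25 rad. Finally its +x (long) edge touches the fence and its -y (short) edge the stop. Sliding takes 0.7 to 2.5 N; the edge chips if the stick pushes it with over 14 N, press home with 5 to 10 N.
- jig_corner (a point): Point on the squaring board's upper face (12 mm above the bench) where the faces of fence and stop meet. x points square into the fence (robot on the -x side), y along the fence away from the stop, z up. The pane is on the -x, +y side; seated, its centre is at x -50, y +70, z +3 mm. The fixed plywood board, 230 (x) by 280 mm (y), reaches 210 mm to -x and 255 mm to +y of this point.
- stick_center (a point): Centre (half-way up) of the push stick, standing in its holder: 110 mm tall, 0.06 kg. Upper part: square wooden grip 24 by 24 mm, 60 mm tall, from 5 mm below this point to the top 55 mm above; flat faces along the stick's x and y. Lower part: round dark rubber foot, 24 mm diameter, 50 mm tall, screwed on 5 mm off-centre.
- stick_foot (a point): Point on the push stick's own axis (the line through the middle of its grip) at the level of the foot's flat underside, 55 mm below the stick's centre; z up along the stick. The round foot is NOT centred here: its axis lies 5 mm to one side, in a direction that differs each time and is not given (it stays fixed during use). The side of the foot pushes the pane.
- fence: The long fence: aluminium bar 16 by 270 mm, 12 mm high, fixed along the board's far side, rigid; origin at the centre of its underside, on the board. Its -x face is seated against; it runs from the corner's y = -20 to +250 mm.
- stop: The short stop: aluminium bar 150 by 16 mm, 12 mm high, fixed along the board's right side, rigid; origin at the centre of its underside, on the board. Its +y face is seated against; it runs from the corner's x = -160 to -10 mm.
- holder: Dark wooden open-topped square box, fixed to the bench: 64 by 64 mm outside, 46 mm high, 50 by 50 mm opening, floor about 7 mm thick. Origin at the centre of its underside, on the bench. The stick stands loosely in it.
- jar: Small screw jar with a steel lid, 52 mm diameter, 50 mm tall; origin at the centre of its underside. A bystander, to be left alone.
- glue: White glue bottle, 48 mm diameter, 140 mm tall; origin at the centre of its underside. A bystander, to be left alone.
- tin: Tin can, 80 mm diameter, 90 mm tall; origin at the centre of its underside. A bystander, to be left alone.
- driver: Screwdriver lying on the bench; origin at the centre of its underside. A bystander, to be left alone.
- tape: Roll of tape lying flat, 80 mm diameter, 25 mm high; origin at the centre of its underside. A bystander, to be left alone.
- cork: Cork sanding block, 70 by 45 by 30 mm; origin at the centre of its underside. A bystander, to be left alone.
- brush: Brush lying on the bench; origin at the centre of its underside. A bystander, to be left alone.
Things that resemble listed ones, but are neither listed nor needed, are in the scene too. Leave any blue look-alike of the part that bears stick_center alone.

How it is judged:
By the outcome, as a careful person would: the job done as asked, in the order asked, and still so for the second after the job is handed in, with the robot touching nothing.
It also fails if it takes over 72 s, if anything falls off the work surface, if the arm or the gripper's body presses on something with over 40 N, if the wrist force passes 120 N, or if a joint passes its speed limit or range.

ROBOT

A 6-joint arm with a two-finger parallel gripper is mounted at the origin on the work surface. World frame = base frame: x ahead of the robot, y to its left, z up, the work surface at z = 0. Lengths are in mm, angles in rad, forces in N, time in s.
With the tool pointing down it reaches from about 350 to 775 mm from the base axis. Payload 7.3 kg.
Tool frame: the origin (TCP) lies at the very end of the fingers, on their centre line; the grasp point (between the pads) lies 19 mm behind it (r.grip_point_offset is the distance from the TCP to the grasp point, in mm); y points along the fingers, z is the direction in which the jaws open and shut, and the axes are right-handed (so a half turn about y gives the same grasp; the last joint's range is limited). The gripper opens to 92 mm and grips with 3 to 60 N. Pads are 19 mm wide; open, the fingers measure 130 mm over their backs; the gripper's body (75 mm by 190 mm) begins 47 mm behind the grasp point.
Start: joints at [-1.337, 0.342, 1.524, -0, 1.275, -0.146], TCP at [194.659, -487.599, 226.741] pointing down, gripper open.
Joint ranges: [-2.53, 2.53], [-0.77, 2.02], [0.04, 2.7], [-1, 4.14], [0.28, 2.66], [-3.11, 3.11]. Speed limits (rad/s): [2.57, 2.57, 3.14, 3.14, 3.14, 3.14].

INTERFACE

Orientations are given as a rotation vector (axis times angle).
In Python, from bench import r gives the robot as it stands. The module is installed in compiled form; this text tells all that it offers.
- The arm moves only by the shell command python3 -m handwheel 'ROWS' [OPENING] [FORCE]. ROWS is JSON, a list of rows, each an object with "linear": the shift along the world's x, y, z in mm, a list of three; "yaw": the turn about the world's z in degrees. A call has exactly 5 rows; each row shifts and turns the commanded pose from where the row before left it; what a row does not reach is not made up. A row lasts 1/10 s, in which the tool goes at most 50 mm and 8.59 degrees, less where a joint would pass 70% of its speed; a pose out of reach is approached as far as the arm can. A call is refused whole if a number of a shift passes 50 or a number of a turn 8.59, either way. A call with a gripper value outside its range is refused whole. OPENING is the closure in counts, from 0 (fully open) to 255 (shut), set as the call begins (- or left out, the last holds). The fingers move at their own pace and stop on an object; FORCE is the grip in N (left out, the last holds). Time passes only in rows, so rows that do not move let the fingers close, or fill a call up. It gives the time, the measured TCP pose, the force and the opening at its end, in the units of the state.
- r.read_state(): the state, without advancing time (a new reading comes with each control period).
- r.capture(name): name is "scene" or "top" or "wrist"; returns a dict with "pixels" (384x512x3 uint8, red, green, blue), "intrinsics" (3x3 intrinsics, pixels), "T" (4x4, takes a point from camera to world coordinates). Camera axes: x right, y up, looking along -z (the intrinsics and any distortion apply to the point x, -y, -z); pixel columns grow to the right and rows downward; lengths in mm; the calibration is good to about 2 mm. A picture is of the moment at which its call begins. There is no depth.
- r.hand_in(): hands the job in, once; it reports no verdict.
The state is a dict: "time_s": time; "joint_positions": joint angles; "joint_vel": joint speeds; "joint_torque": joint torques, N m; "position": TCP position; "tcp_rot": TCP orientation; "wrist_force": force on the tool from outside, world axes, zero at the start; "wrist_torque": the same for the moment, N m; "grip_width": finger opening in mm.
Only numpy, scipy, OpenCV 4.12 (cv2) and the standard library are available. Lean on these libraries where they do the work, as an engineer would, in place of code of your own. Each camera call takes 0.05 s, during which the arm holds its last target.

## Working session

There is one attempt and no reset: what is moved stays moved. The work goes in short steps, Python scripts to look and compute and a shell command to move; the robot and the scene stay as the last step left them, time stands still between calls to the robot, and variables do not carry over. Pictures are saved under pics/ and viewed, and the job is handed in when it is done.

```bash
mkdir -p pics; ls
cat > h.py <<'E'
from bench import r
import numpy as np, cv2
def cap(n,f=None):
    c=r.capture(n); 
    im=cv2.cvtColor(np.array(c["pixels"]),cv2.COLOR_RGB2BGR)
    if f: cv2.imwrite("pics/"+f,im)
    np.savez("pics/"+(f or n)+".npz",K=c["intrinsics"],T=c["T"],im=im)
    return im,np.array(c["intrinsics"]),np.array(c["T"])
def load(f):
    d=np.load("pics/"+f+".npz"); return d["im"],d["K"],d["T"]
def ray(K,T,u,v):
    d=np.linalg.inv(K)@np.array([u,v,1.]); d=np.array([d[0],-d[1],-d[2]])
    return T[:3,3],T[:3,:3]@d
def onz(K,T,u,v,z):
    o,d=ray(K,T,u,v); return o+d*(z-o[2])/d[2]
def proj(K,T,p):
    q=T[:3,:3].T@(np.array(p)-T[:3,3]); q=K@np.array([q[0],-q[1],-q[2]]); return q[:2]/q[2]
E
python3 - <<'E'
from h import *
for n in("scene","top","wrist"):
    im,K,T=cap(n,n+"0.png"); print(n,K.round(1).tolist(),T.round(3).tolist(), )
c=r.capture("top"); print(c.keys())
print(r.read_state())
E
```

```text
pics
scene [[369.6, 0.0, 260.5], [0.0, 369.6, 187.4], [0.0, 0.0, 1.0]] [[-0.125, -0.545, 0.829, 1388.962], [0.992, -0.055, 0.113, 85.668], [-0.016, 0.837, 0.547, 634.7], [0.0, 0.0, 0.0, 1.0]]
top [[379.8, 0.0, 261.5], [0.0, 379.8, 190.6], [0.0, 0.0, 1.0]] [[-0.025, 0.997, -0.074, 468.409], [-1.0, -0.024, 0.017, -2.089], [0.015, 0.074, 0.997, 1059.671], [0.0, 0.0, 0.0, 1.0]]
wrist [[292.5, 0.0, 255.4], [0.0, 292.5, 193.9], [0.0, 0.0, 1.0]] [[0.37, 0.898, 0.237, 257.476], [-0.929, 0.358, 0.094, -461.377], [-0.001, -0.254, 0.967, 383.259], [0.0, 0.0, 0.0, 1.0]]
dict_keys(['pixels', 'intrinsics', 'T'])
{'time_s': 0.2, 'joint_positions': array([-1.33701712e+00,  3.42453122e-01,  1.52462080e+00, -2.48274503e-05,
        1.27539983e+00, -1.45992059e-01]), 'joint_vel': array([ 8.63920119e-04, -3.19616238e-03, -3.45721561e-03, -1.42199036e-03,
       -1.71535449e-04,  2.05784026e-07]), 'joint_torque': array([ 4.22302410e-04, -4.31086850e+01, -2.44155908e+01,  7.17007066e-02,
        5.38710365e-02, -9.98591418e-05]), 'position': array([ 194.58665517, -487.3659519 ,  226.32321158]), 'tcp_rot': array([-0.38709551,  2.01454077, -2.01273796]), 'wrist_force': array([ 0.31770232,  0.06553387, -0.65738747]), 'wrist_torque': array([-0.03875971, -0.01580489, -0.03225108]), 'grip_width': 92.17001891320768}
```

View pics/scene0.png

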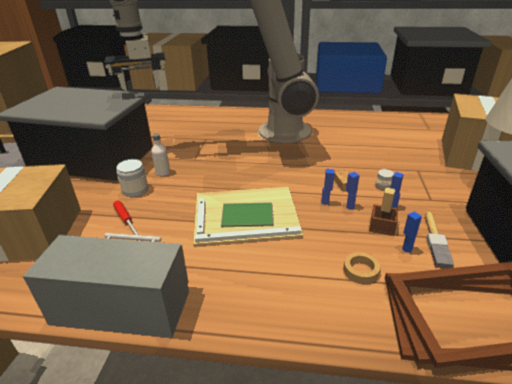

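View pics/top0.png

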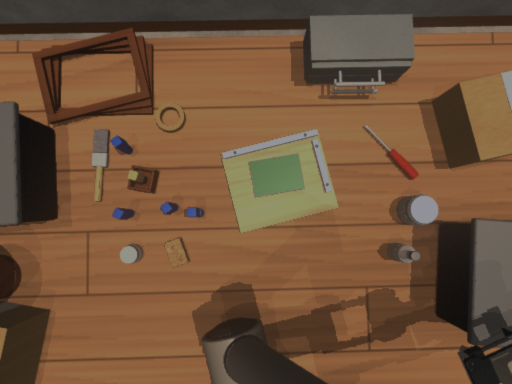

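View pics/wrist0.png

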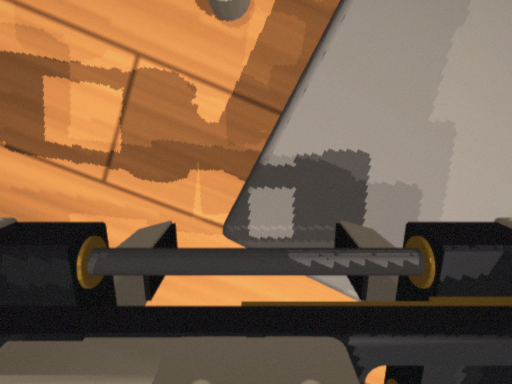

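Top view: the stick (tan grip) stands in the dark holder at about (140,178). The blue look-alikes are at (121,145), (122,213), (168,208) and (193,212). The cork at (176,252) and the brush handle at (98,185) are also tan. The pane is at (276,175), the fence is the upper bar and the stop is the right bar.

Run:
```python
from h import *
im,K,T=load("top0.png")
a=cv2.resize(im[100:240,80:220],None,fx=4,fy=4,interpolation=cv2.INTER_CUBIC)
cv2.imwrite("pics/c1.png",a)
b=cv2.resize(im[120:240,210:350],None,fx=5,fy=5,interpolation=cv2.INTER_CUBIC); cv2.imwrite("pics/c2.png",b)
im,K,T=load("scene0.png")
b=cv2.resize(im[160:260,310:440],None,fx=6,fy=6,interpolation=cv2.INTER_CUBIC); cv2.imwrite("pics/c3.png",b)
```

```text
(no output)
```

View pics/c1.png

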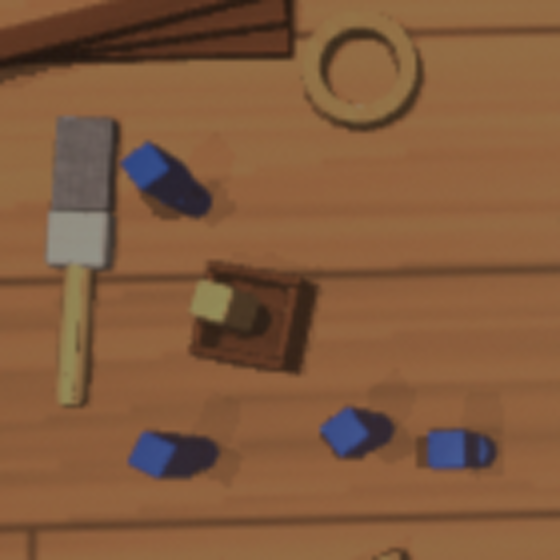

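View pics/c2.png

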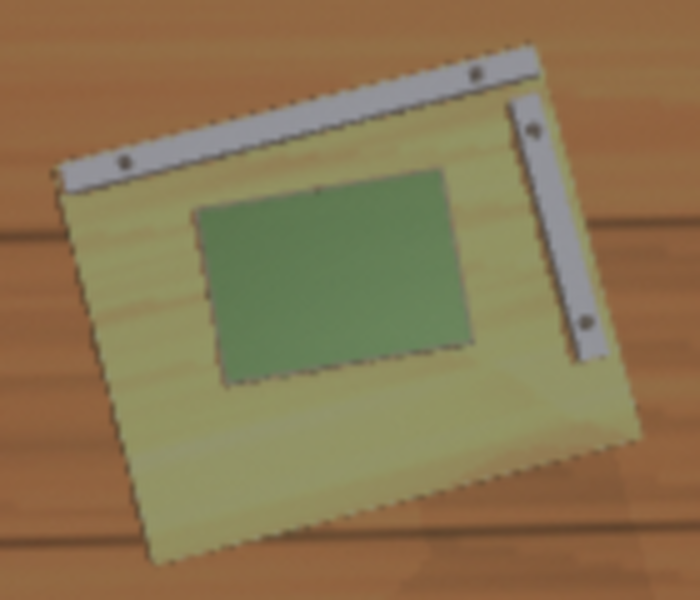

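View pics/c3.png

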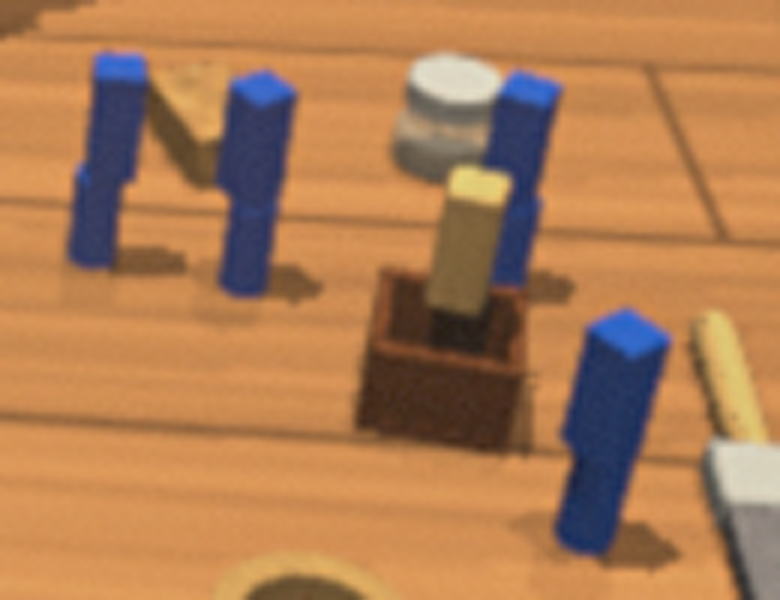

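The crop confirms it: the wooden grip with a dark foot in the dark box is the stick, and the four blue sticks around it are to be left alone. Next I measure.

```bash
cat > meas.py <<'E'
from h import *
def corners(mask):
    c=max(cv2.findContours(mask,cv2.RETR_EXTERNAL,cv2.CHAIN_APPROX_NONE)[0],key=cv2.contourArea)
    return c
def jig(f):
    im,K,T=load(f)
    hsv=cv2.cvtColor(im,cv2.COLOR_BGR2HSV)
    out={}
    g=cv2.inRange(hsv,(45,60,60),(75,255,255)); c=corners(g)
    P=np.array([onz(K,T,u,v,18)[:2] for [[u,v]] in c],np.float32)
    out['pane']=cv2.minAreaRect(P)
    m=cv2.inRange(hsv,(0,0,110),(179,45,255)); 
    for cc in cv2.findContours(m,cv2.RETR_EXTERNAL,cv2.CHAIN_APPROX_NONE)[0]:
        if cv2.contourArea(cc)>80:
            P=np.array([onz(K,T,u,v,24)[:2] for [[u,v]] in cc],np.float32)
            R=cv2.minAreaRect(P); print(cv2.boundingRect(cc),np.round(R[0],1),np.round(R[1],1),round(R[2],2), np.round(cv2.boxPoints(R),1).tolist())
    R=out['pane'];print('pane',np.round(R[0],1),np.round(R[1],1),round(R[2],2),np.round(cv2.boxPoints(R),1).tolist())
    return out
E
python3 - <<'E'
from meas import *
for f in ("top0.png","scene0.png"): print(f); jig(f)
im,K,T=load("top0.png")
# stick top from pixel corners: crop1 center ~ (211,301)/4+offset
hsv=cv2.cvtColor(im,cv2.COLOR_BGR2HSV)
print(hsv[168:184:2,124:154:2].tolist())
E
```

```text
top0.png
(120, 246, 17, 17) [382.6 343.2] [42.8 42.9] 89.97 [[361.1000061035156, 321.79998779296875], [404.0, 321.79998779296875], [404.0, 364.5], [361.20001220703125, 364.6000061035156]]
(477, 221, 35, 27) [ 407.9 -653.2] [91.8 72.8] 83.83 [[366.79998779296875, -694.9000244140625], [439.20001220703125, -702.7000122070312], [449.0, -611.5], [376.70001220703125, -603.7000122070312]]
(411, 195, 27, 29) [ 483.8 -464.2] [71.8 76.9] 86.9 [[443.3999938964844, -497.8999938964844], [520.2000122070312, -502.1000061035156], [524.0999755859375, -430.3999938964844], [447.29998779296875, -426.20001220703125]]
(92, 153, 15, 14) [640.7 422.4] [38.3 35.9] 88.73 [[622.2999877929688, 403.70001220703125], [658.2000122070312, 402.8999938964844], [659.0, 441.20001220703125], [623.2000122070312, 442.0]]
(312, 139, 20, 53) [ 612.  -186.8] [149.7  17.1] 13.1 [[537.2000122070312, -195.39999389648438], [541.0999755859375, -212.10000610351562], [686.9000244140625, -178.1999969482422], [683.0, -161.5]]
(222, 130, 96, 29) [675.  -45.9] [ 18.  269.8] 13.11 [[635.5999755859375, 83.4000015258789], [696.900024414062
[... 6174 characters left out ...]
2]], [[13, 147, 139], [13, 144, 138], [17, 125, 141], [23, 110, 142], [26, 104, 145], [26, 104, 145], [17, 126, 117], [16, 131, 74], [15, 128, 74], [15, 128, 74], [14, 127, 52], [12, 138, 50], [10, 151, 83], [10, 152, 82], [10, 158, 100]], [[13, 145, 137], [13, 145, 137], [12, 146, 117], [12, 141, 74], [18, 126, 79], [19, 117, 100], [15, 123, 79], [15, 128, 74], [15, 126, 73], [15, 129, 71], [13, 122, 48], [13, 125, 49], [11, 153, 85], [11, 155, 84], [10, 156, 90]], [[13, 146, 143], [13, 143, 144], [11, 151, 108], [11, 148, 74], [12, 137, 52], [12, 135, 51], [12, 136, 60], [12, 125, 55], [15, 130, 61], [14, 127, 58], [12, 133, 48], [11, 138, 59], [11, 150, 85], [10, 157, 94], [11, 149, 72]]]
```

Jig: the fence and stop fits agree on the corner to 0.3 mm: (693.1, -159.7), turned 13.1° about z. In jig axes the pane's centre is at about (-80, +119), turned -5°. Next the stick and the look-alikes around it.

Run:
```python
from meas import *
im,K,T=load("top0.png"); hsv=cv2.cvtColor(im,cv2.COLOR_BGR2HSV)
m=cv2.inRange(hsv,(18,80,115),(30,125,255)); m2=np.zeros_like(m); m2[166:184,124:146]=m[166:184,124:146]
c=corners(m2); P=np.array([onz(K,T,u,v,117)[:2] for [[u,v]] in c],np.float32); R=cv2.minAreaRect(P); print('top',R)
M=cv2.moments(m2,True); ut=(M['m10']/M['m00'],M['m01']/M['m00']); print(ut)
b=cv2.inRange(hsv,(105,120,110),(130,255,255))
for c in cv2.findContours(b,cv2.RETR_EXTERNAL,cv2.CHAIN_APPROX_NONE)[0]:
    if cv2.contourArea(c)>20:
        P=np.array([onz(K,T,u,v,110)[:2] for [[u,v]] in c],np.float32); R=cv2.minAreaRect(P); print('blue',cv2.boundingRect(c),np.round(R[0]),np.round(R[1]),R[2])
# holder outer rim z46: from crop corners
for q in [(208,263),(314,280),(300,372),(192,353)]:
    print('holder',onz(K,T,80+(q[0]+.5)/4-.5,100+(q[1]+.5)/4-.5,46).round(1))
im,K2,T2=load("scene0.png"); hsv=cv2.cvtColor(im,cv2.COLOR_BGR2HSV)
m=cv2.inRange(hsv,(18,60,150),(32,255,255)); m2=np.zeros_like(m); m2[184:198,380:400]=m[184:198,380:400]
M=cv2.moments(m2,True); us=(M['m10']/M['m00'],M['m01']/M['m00']); print(us,M['m00'],onz(K2,T2,*us,117))
# triangulate
o1,d1=ray(K,T,*ut);o2,d2=ray(K2,T2,*us)
A=np.stack([d1,-d2],1);s=np.linalg.lstsq(A,o2-o1,rcond=None)[0]; print(o1+d1*s[0],o2+d2*s[1])
```

```text
top ((585.40576171875, 301.76422119140625), (21.27495765686035, 21.146839141845703), 71.68975067138672)
(132.34666666666666, 174.61333333333334)
blue (113, 209, 10, 10) [491. 340.] [19. 19.] 62.256866455078125
blue (188, 208, 8, 8) [490. 157.] [17. 18.] 89.31575775146484
blue (161, 203, 11, 10) [501. 221.] [20. 21.] 44.0013542175293
blue (111, 137, 11, 10) [672. 345.] [20. 20.] 36.013916015625
holder [619.2 326.4  46. ]
holder [606.1 255.9  46. ]
holder [544.6 265.5  46. ]
holder [559. 337.  46.]
(389.1090909090909, 190.5818181818182) 55.0 [587.19592969 300.55656344 117.        ]
[585.54150815 301.89016352 116.18893731] [585.49280109 301.01303358 115.90028936]
```

Run:
```python
from h import *
from scipy.spatial.transform import Rotation as R
s=r.read_state(); M=R.from_rotvec(s['tcp_rot']).as_matrix(); print(M.round(3)); print('jaw yaw',np.degrees(np.arctan2(M[1,2],M[0,2])), r.grip_point_offset)
print(np.array([585.6,301.5,190])-s['position'])
```

```text
[[-0.929 -0.     0.371]
 [-0.371  0.001 -0.929]
 [-0.    -1.    -0.001]]
jaw yaw -68.24029197194011 18.8
[391.01334483 788.8659519  -36.32321158]
```

```bash
python3 -m handwheel '[{"linear":[10,20,0],"yaw":0},{"linear":[20,40,0],"yaw":5},{"linear":[20,40,0],"yaw":5},{"linear":[20,40,0],"yaw":5},{"linear":[20,40,0],"yaw":5}]' 90 40
python3 -m handwheel '[{"linear":[20,40,0],"yaw":5},{"linear":[20,40,0],"yaw":5},{"linear":[20,40,0],"yaw":5},{"linear":[20,40,0],"yaw":5},{"linear":[20,40,0],"yaw":5}]'
python3 -m handwheel '[{"linear":[20,40,0],"yaw":5},{"linear":[20,40,0],"yaw":0},{"linear":[20,40,0],"yaw":0},{"linear":[20,40,0],"yaw":0},{"linear":[20,40,0],"yaw":0}]'
python3 -m handwheel '[{"linear":[20,40,0],"yaw":0},{"linear":[20,40,0],"yaw":0},{"linear":[20,40,0],"yaw":0},{"linear":[10,20,0],"yaw":0},{"linear":[0,0,0],"yaw":0}]'
```

```text
time_s: 0.7
position: [285.0, -305.9, 226.6]
tcp_rot: [-0.688, 1.795, -1.795]
wrist_force: [0.7, -0.6, 0.5]
grip_width: 60.3
time_s: 1.2
position: [385.1, -105.9, 226.9]
tcp_rot: [-0.991, 1.498, -1.499]
wrist_force: [1.0, -0.7, 0.3]
grip_width: 59.0
time_s: 1.7
position: [485.1, 94.3, 226.7]
tcp_rot: [-1.042, 1.439, -1.44]
wrist_force: [0.8, -0.1, 0.1]
grip_width: 59.6
time_s: 2.2
position: [555.1, 235.1, 225.7]
tcp_rot: [-1.044, 1.438, -1.437]
wrist_force: [-0.2, -0.8, 0.4]
grip_width: 59.7
```

Run:
```python
from h import *
im,K,T=cap("wrist","w1.png"); s=r.read_state(); print(s['position'],T[:3,3])
print(proj(K,T,[585.6,301.5,117]))
```

```text
[554.48151581 233.44485661 225.76561823] [575.82618993 300.6396889  382.77897008]
[265.84221401 112.2087017 ]
```

View pics/w1.png

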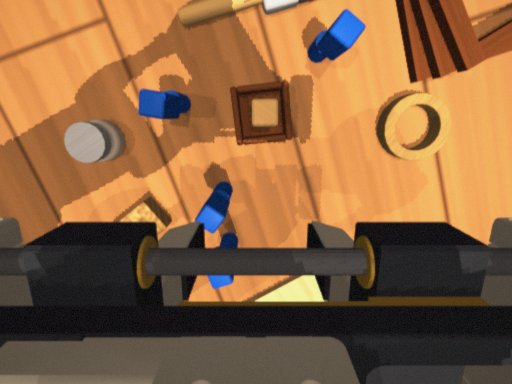

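The wrist view shows the wooden grip in the holder at about (265,112), exactly where it was predicted, with two blue sticks above and below left.

Run:
```python
from meas import *
im,K,T=load("w1.png"); hsv=cv2.cvtColor(im,cv2.COLOR_BGR2HSV)
print(hsv[112,250:285:5].tolist())
m=cv2.inRange(hsv,(15,60,120),(32,150,255)); m2=np.zeros_like(m); m2[92:130,245:288]=m[92:130,245:288]
c=corners(m2); 
P=np.array([onz(K,T,u,v,117)[:2] for [[u,v]] in c],np.float32); R=cv2.minAreaRect(P); print(R)
rim=cv2.inRange(hsv,(0,80,0),(179,255,70)); m2=np.zeros_like(rim); m2[75:150,225:300]=rim[75:150,225:300]
c=corners(m2); P=np.array([onz(K,T,u,v,46)[:2] for [[u,v]] in c],np.float32); R=cv2.minAreaRect(P); print('holder',R,cv2.boundingRect(c))
cv2.imwrite("pics/c4.png",cv2.resize(im[70:155,220:310],None,fx=6,fy=6,interpolation=cv2.INTER_CUBIC))
s=r.read_state(); print(s['position'])
```

```text
[[10, 160, 89], [17, 148, 215], [16, 152, 217], [16, 151, 213], [17, 154, 214], [17, 156, 200], [11, 179, 81]]
((585.0064086914062, 301.74493408203125), (22.197004318237305, 20.808040618896484), 72.98706817626953)
holder ((583.070068359375, 301.9599914550781), (56.39407730102539, 51.29266357421875), 77.30995178222656) (236, 85, 51, 55)
[554.48151581 233.44485661 225.76561823]
```

View pics/c4.png

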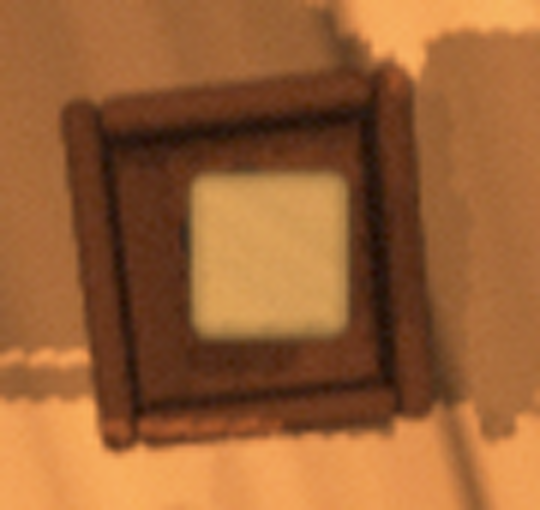

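```bash
python3 -m handwheel '[{"linear":[10,23,0],"yaw":0.8},{"linear":[10,23,0],"yaw":0},{"linear":[10.5,22.8,0],"yaw":0},{"linear":[0,0,-25],"yaw":0},{"linear":[0,0,-20],"yaw":0}]'
python3 -m handwheel '[{"linear":[0,0,0],"yaw":0},{"linear":[0,0,0],"yaw":0},{"linear":[0,0,0],"yaw":0},{"linear":[0,0,0],"yaw":0},{"linear":[0,0,0],"yaw":0}]'
```

```text
time_s: 2.75
position: [585.0, 300.4, 181.0]
tcp_rot: [-1.05, 1.43, -1.43]
wrist_force: [0.3, -0.2, 0.1]
grip_width: 59.4
time_s: 3.25
position: [585.5, 301.1, 182.8]
tcp_rot: [-1.048, 1.429, -1.43]
wrist_force: [0.3, 0.8, -0.6]
grip_width: 59.5
```

Run:
```python
from h import *
im,K,T=cap("wrist","w2.png"); s=r.read_state(); print(s['position'])
a=r.read_state()
from scipy.spatial.transform import Rotation as R
M=R.from_rotvec(s['tcp_rot']).as_matrix(); print('jaw yaw',np.degrees(np.arctan2(M[1,2],M[0,2])),M[:,1])
print(proj(K,T,[585.2,301.7,117]), 'tcp',proj(K,T,s['position']))
im0,K0,T0=load("w1.png")
H=[onz(K0,T0,220+(a+.5)/6-.5,70+(b+.5)/6-.5,46) for a,b in [(68,100),(405,65),(430,410),(115,440)]]
print(np.round(H,1),np.mean(H,0))
```

```text
[585.42402665 301.18283168 182.57385371]
jaw yaw -17.443311106933958 [ 1.30764655e-03  3.93444046e-04 -9.99999068e-01]
[255.54049322 205.53582562] tcp [256.4205662  239.31219921]
[[560.4 339.4  46. ]
 [620.  326.1  46. ]
 [607.1 266.   46. ]
 [548.7 279.2  46. ]] [584.053684   302.68738693  46.        ]
```

View pics/w2.png

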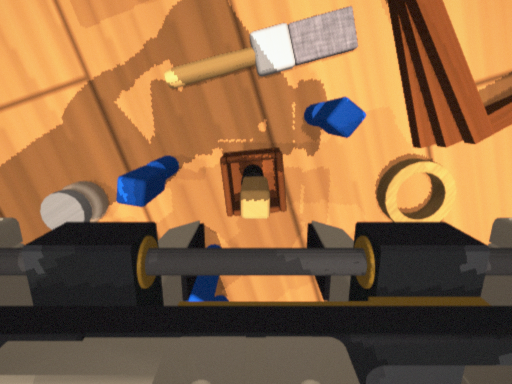

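Stick at (255,207), midway between the fingers as predicted. I descend and grip.

```bash
python3 -m handwheel '[{"linear":[0,0,-25],"yaw":0},{"linear":[0,0.5,-30],"yaw":0},{"linear":[0,0,-30],"yaw":0},{"linear":[0,0,-25],"yaw":0},{"linear":[0,0,-13],"yaw":0}]'
python3 -m handwheel '[{"linear":[0,0,0],"yaw":0},{"linear":[0,0,0],"yaw":0},{"linear":[0,0,0],"yaw":0},{"linear":[0,0,0],"yaw":0},{"linear":[0,0,0],"yaw":0}]' 255 40
python3 -m handwheel '[{"linear":[0,0,0],"yaw":0},{"linear":[0,0,0],"yaw":0},{"linear":[0,0,0],"yaw":0},{"linear":[0,0,0],"yaw":0},{"linear":[0,0,0],"yaw":0}]'
```

```text
time_s: 3.8
position: [584.1, 301.3, 56.5]
tcp_rot: [-1.053, 1.431, -1.43]
wrist_force: [0.2, -0.4, 0.2]
grip_width: 59.3
time_s: 4.3
position: [585.6, 301.9, 59.8]
tcp_rot: [-1.048, 1.429, -1.43]
wrist_force: [0.4, -1.2, -0.1]
grip_width: 24.3
time_s: 4.8
position: [585.6, 301.9, 59.7]
tcp_rot: [-1.048, 1.429, -1.43]
wrist_force: [-1.1, 0.9, 7.3]
grip_width: 23.8
```

```bash
python3 -m handwheel '[{"linear":[0,0,10],"yaw":0},{"linear":[0,0,25],"yaw":0},{"linear":[0,0,35],"yaw":0},{"linear":[0,0,30],"yaw":0},{"linear":[0,0,20],"yaw":0}]'
python3 -m handwheel '[{"linear":[-4,-20,0],"yaw":5},{"linear":[-8,-40,0],"yaw":5},{"linear":[-8,-45,0],"yaw":5},{"linear":[-8,-45,0],"yaw":5},{"linear":[-8,-45,0],"yaw":5}]'
python3 -m handwheel '[{"linear":[-8,-45,0],"yaw":5.5},{"linear":[-9,-45,0],"yaw":0},{"linear":[-9,-45,0],"yaw":0},{"linear":[-8,-40,0],"yaw":0},{"linear":[-4,-19,0],"yaw":0}]'
python3 -m handwheel '[{"linear":[0,0,-20],"yaw":0},{"linear":[0,0,-20],"yaw":0},{"linear":[0,0,-20],"yaw":0},{"linear":[0,0,-10],"yaw":0},{"linear":[0,0,0],"yaw":0}]'
```

```text
time_s: 5.3
position: [585.7, 301.9, 181.6]
tcp_rot: [-1.047, 1.428, -1.43]
wrist_force: [0.5, 0.1, 0.1]
grip_width: 23.9
time_s: 5.8
position: [548.4, 105.2, 179.0]
tcp_rot: [-1.271, 1.108, -1.108]
wrist_force: [1.1, 0.9, -0.8]
grip_width: 23.7
time_s: 6.3
position: [510.2, -90.3, 179.1]
tcp_rot: [-1.308, 1.041, -1.042]
wrist_force: [0.4, -0.3, -0.1]
grip_width: 24.0
time_s: 6.8
position: [510.3, -87.0, 107.7]
tcp_rot: [-1.309, 1.042, -1.038]
wrist_force: [0.0, -0.2, -0.9]
grip_width: 24.2
```

Run:
```python
from h import *
s=r.read_state(); print(s['position'],s['wrist_force'],s['grip_width'])
p=s['position']
for n in("scene","top","wrist"):
    im,K,T=cap(n,n+"3.png"); 
    for dz in(7,-50): print(n,proj(K,T,p+[0,0,dz]))
    u,v=proj(K,T,p+[0,0,-20]).round().astype(int)
    x0=max(u-40,0);y0=max(v-45,0)
    cv2.imwrite("pics/%s3c.png"%n,cv2.resize(im[y0:y0+90,x0:x0+90],None,fx=6,fy=6,interpolation=cv2.INTER_CUBIC)); print(x0,y0)
```

```text
[510.33759672 -87.01933521 107.73809359] [ 0.037965   -0.21810477 -0.92898747] 24.196228392024192
scene [241.39632318 168.35033346]
scene [242.27949538 185.47463204]
202 132
top [289.37595548 201.08136299]
top [287.46948201 202.08433851]
248 157
wrist [254.03534406 242.83326541]
wrist [254.33543271 211.10882982]
214 181
```

View pics/scene3c.png

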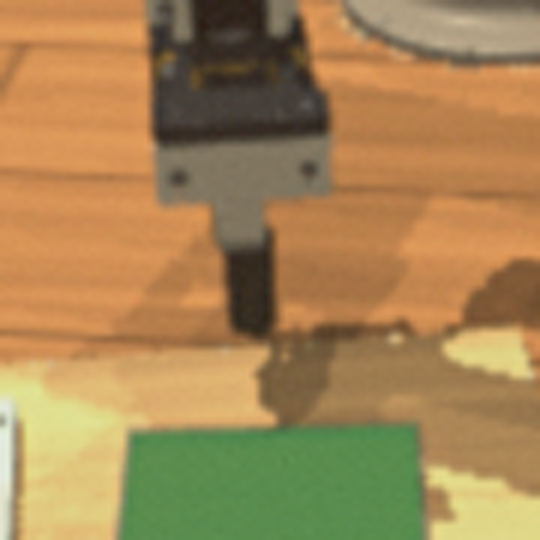

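View pics/top3.png

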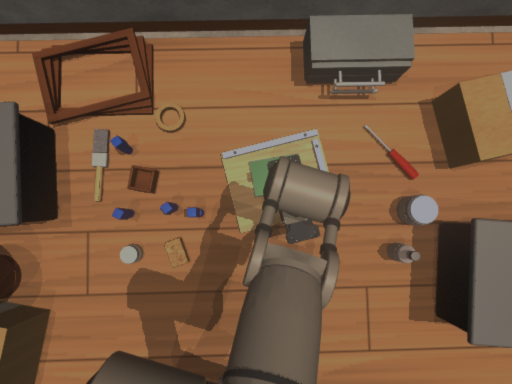

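View pics/wrist3.png

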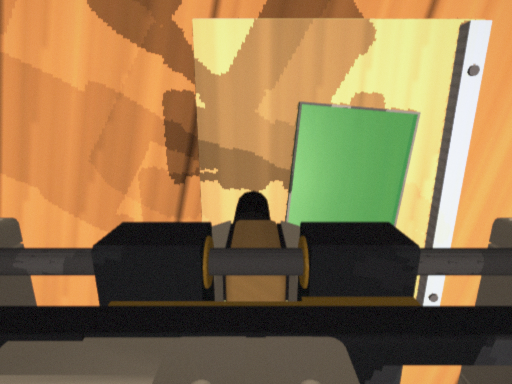

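The wrist view shows the black foot tip at about (253,195), protruding a little towards +y. In the scene crop it lies slightly right of the stick's axis. Next I measure the offset.

Run:
```python
from meas import *
p=np.array([510.34,-87.02,107.74]); th=np.radians(13.1); X=np.array([np.cos(th),np.sin(th)]);Y=np.array([-X[1],X[0]])
im,K,T=load("wrist3.png"); g=im.max(2)
m=(g<45).astype(np.uint8)*255; m2=np.zeros_like(m); m2[186:214,225:285]=m[186:214,225:285]
for v in range(188,214,2):
    u=np.where(m2[v])[0]; print(v,u.min() if len(u) else None,u.max() if len(u) else None)
pts=[]
for v in range(191,202):
    u=np.where(m2[v])[0]
    if len(u)>3: pts+= [(u.min()-.5,v),(u.max()+.5,v)]
P=np.array([onz(K,T,u,v,55)[:2]-p[:2] for u,v in pts]); Q=np.c_[P@X,P@Y]
from scipy.optimize import least_squares
s=least_squares(lambda c:np.hypot(*(Q-c).T)-12,[0,0]); print('foot off jig axes',s.x,np.abs(s.fun).max())
# axis check: grip sides rows
for v in (225,232,240): print([int(x) for x in im[v,214:300:3].max(1)])
im,K,T=load("scene3.png")
for v in range(168,190,2): print(v,[int(x) for x in im[v,232:256].max(1)])
```

```text
188 None None
190 None None
192 251 255
194 245 260
196 242 262
198 240 264
200 240 265
202 239 266
204 238 266
206 238 266
208 237 267
210 237 267
212 236 267
foot off jig axes [-1.55545289  1.92749769] 0.7799860309226005
[182, 115, 97, 99, 103, 92, 21, 78, 91, 93, 92, 93, 95, 96, 94, 95, 92, 89, 90, 90, 86, 35, 28, 101, 101, 97, 99, 111, 160]
[98, 98, 99, 99, 100, 38, 18, 97, 93, 95, 97, 96, 94, 97, 94, 94, 94, 91, 85, 87, 89, 78, 18, 86, 99, 99, 98, 101, 97]
[99, 101, 98, 100, 87, 18, 80, 95, 91, 94, 95, 94, 94, 94, 95, 93, 92, 94, 91, 93, 91, 86, 23, 25, 100, 101, 98, 99, 94]
168 [212, 214, 217, 217, 205, 150, 123, 124, 125, 127, 127, 128, 127, 135, 163, 188, 191, 192, 188, 188, 190, 191, 190, 188]
170 [212, 212, 207, 205, 187, 145, 124, 126, 128, 128, 129, 128, 127, 117, 100, 132, 179, 187, 187, 187, 187, 183, 186, 185]
172 [208, 202, 185, 181, 179, 158, 123, 105, 105, 103, 105, 100, 101, 93, 70, 110, 183, 193, 192, 190, 190, 192, 191, 192]
174 [196, 188, 181, 183, 181, 183, 169, 107, 65, 59, 58, 59, 57, 54, 54, 106, 166, 178, 175, 175, 176, 178, 177, 178]
176 [180, 183, 185, 183, 186, 189, 180, 123, 66, 52, 54, 52, 51, 51, 52, 97, 163, 173, 170, 167, 167, 164, 164, 172]
178 [181, 182, 187, 186, 184, 184, 175, 121, 64, 52, 51, 54, 55, 51, 54, 97, 160, 169, 167, 166, 167, 166, 166, 167]
180 [184, 194, 207, 209, 209, 209, 201, 155, 84, 52, 56, 57, 55, 53, 53, 96, 158, 168, 166, 165, 166, 166, 166, 166]
182 [214, 220, 219, 222, 222, 221, 206, 162, 89, 50, 54, 55, 53, 51, 51, 86, 153, 186, 190, 188, 185, 179, 178, 178]
184 [180, 180, 181, 180, 179, 170, 169, 157, 92, 47, 55, 53, 53, 51, 47, 84, 152, 201, 205, 207, 206, 203, 205, 199]
186 [185, 183, 180, 174, 169, 170, 173, 164, 117, 70, 54, 54, 51, 51, 63, 104, 162, 189, 180, 162, 180, 181, 144, 119]
188 [164, 157, 151, 150, 150, 152, 153, 154, 152, 147, 146, 127, 107, 98, 103, 102, 112, 121, 119, 113, 115, 117, 101, 96]
```

```bash
python3 -m handwheel '[{"linear":[0,0,-12],"yaw":0},{"linear":[0,0,-15],"yaw":0},{"linear":[0,0,-10],"yaw":0},{"linear":[0,0,-3],"yaw":0},{"linear":[0,0,0],"yaw":0}]'
python3 -m handwheel '[{"linear":[0,0,0],"yaw":0},{"linear":[0,0,0],"yaw":0},{"linear":[0,0,-1],"yaw":0},{"linear":[0,0,0],"yaw":0},{"linear":[0,0,0],"yaw":0}]'
python3 - <<'E'
from h import *
s=r.read_state(); print(s['position'],s['wrist_force'])
p=s['position']
im,K,T=cap("scene","scene4.png")
cv2.imwrite("pics/s4c.png",cv2.resize(im[150:250,180:310],None,fx=6,fy=6,interpolation=cv2.INTER_CUBIC))
E
```

```text
time_s: 7.45
position: [511.0, -87.2, 68.3]
tcp_rot: [-1.309, 1.04, -1.039]
wrist_force: [0.3, 0.3, -0.8]
grip_width: 23.9
time_s: 7.95
position: [511.2, -87.3, 67.9]
tcp_rot: [-1.308, 1.039, -1.04]
wrist_force: [0.5, -0.6, -0.9]
grip_width: 23.8
[511.21871729 -87.30641113  67.8597038 ] [ 0.50830141 -0.6258896  -0.91969348]
```

View pics/s4c.png

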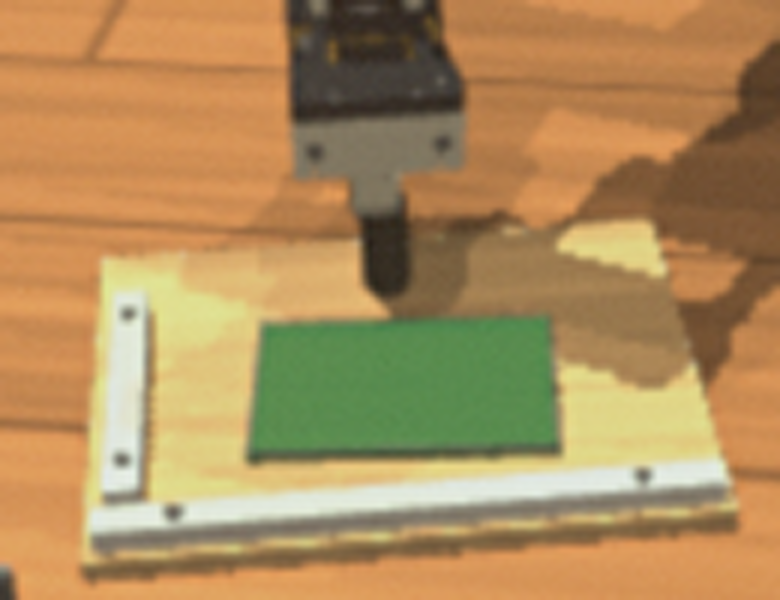

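```bash
python3 -m handwheel '[{"linear":[2.92,0.68,-1],"yaw":0},{"linear":[2.92,0.68,0],"yaw":0},{"linear":[2.92,0.68,0],"yaw":0},{"linear":[2.92,0.68,0],"yaw":0},{"linear":[1.95,0.45,0],"yaw":0}]'
python3 -m handwheel '[{"linear":[0.97,0.23,0],"yaw":0},{"linear":[0.97,0.23,0],"yaw":0},{"linear":[0.97,0.23,0],"yaw":0},{"linear":[0.97,0.23,0],"yaw":0},{"linear":[0.97,0.23,0],"yaw":0}]'
python3 -m handwheel '[{"linear":[0.97,0.23,0],"yaw":0},{"linear":[0.97,0.23,0],"yaw":0},{"linear":[0.97,0.23,0],"yaw":0},{"linear":[0.97,0.23,0],"yaw":0},{"linear":[0.97,0.23,0],"yaw":0}]'
```

```text
time_s: 8.5
position: [525.2, -84.0, 66.7]
tcp_rot: [-1.308, 1.039, -1.04]
wrist_force: [-0.2, -1.2, -1.4]
grip_width: 23.8
time_s: 9.0
position: [529.7, -83.0, 66.8]
tcp_rot: [-1.308, 1.04, -1.04]
wrist_force: [0.3, 0.4, -0.6]
grip_width: 24.0
time_s: 9.5
position: [534.5, -81.8, 66.7]
tcp_rot: [-1.309, 1.04, -1.039]
wrist_force: [-0.6, -0.4, -1.5]
grip_width: 23.6
```

```bash
python3 -m handwheel '[{"linear":[1.46,0.34,0],"yaw":0},{"linear":[1.46,0.34,0],"yaw":0},{"linear":[1.46,0.34,0],"yaw":0},{"linear":[1.46,0.34,0],"yaw":0},{"linear":[1.46,0.34,0],"yaw":0}]'
python3 -m handwheel '[{"linear":[1.46,0.34,0],"yaw":0},{"linear":[1.46,0.34,0],"yaw":0},{"linear":[1.46,0.34,0],"yaw":0},{"linear":[1.46,0.34,0],"yaw":0},{"linear":[1.46,0.34,0],"yaw":0}]'
python3 - <<'E'
from h import *
im,K,T=cap("scene","scene5.png")
cv2.imwrite("pics/s5c.png",cv2.resize(im[150:250,180:310],None,fx=6,fy=6,interpolation=cv2.INTER_CUBIC))
E
```

```text
time_s: 10.0
position: [541.9, -80.1, 66.7]
tcp_rot: [-1.308, 1.04, -1.04]
wrist_force: [-0.3, 0.2, -0.5]
grip_width: 23.9
time_s: 10.5
position: [549.2, -78.4, 66.7]
tcp_rot: [-1.308, 1.04, -1.04]
wrist_force: [0.4, -0.8, -1.5]
grip_width: 23.9
```

View pics/s5c.png

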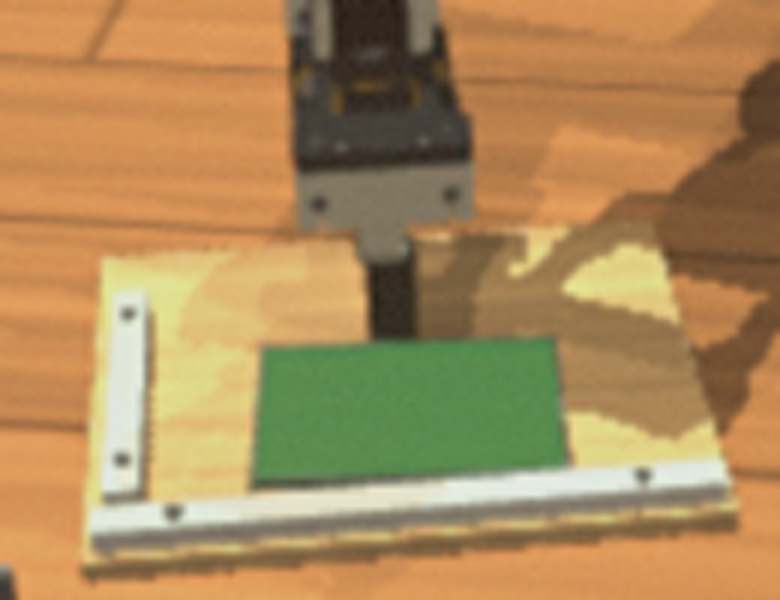

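The pane has moved straight in with the foot behind its rear edge, and its +y corner is close to the fence.

```bash
python3 -m handwheel '[{"linear":[0.97,0.23,0],"yaw":0},{"linear":[0.97,0.23,0],"yaw":0},{"linear":[0.97,0.23,0],"yaw":0},{"linear":[0.97,0.23,0],"yaw":0},{"linear":[0.97,0.23,0],"yaw":0}]'
python3 -m handwheel '[{"linear":[0.6,0.14,0],"yaw":0},{"linear":[0.6,0.14,0],"yaw":0},{"linear":[0.6,0.14,0],"yaw":0},{"linear":[0.6,0.14,0],"yaw":0},{"linear":[0.6,0.14,0],"yaw":0}]'
python3 - <<'E'
from h import *
im,K,T=cap("scene","scene6.png")
cv2.imwrite("pics/s6c.png",cv2.resize(im[150:250,180:310],None,fx=6,fy=6,interpolation=cv2.INTER_CUBIC))
E
```

```text
time_s: 11.05
position: [554.0, -77.3, 66.7]
tcp_rot: [-1.308, 1.04, -1.04]
wrist_force: [0.2, -0.1, -1.1]
grip_width: 23.8
time_s: 11.55
position: [556.9, -76.6, 66.7]
tcp_rot: [-1.309, 1.04, -1.04]
wrist_force: [-0.5, -0.7, -0.8]
grip_width: 23.6
```

View pics/s6c.png

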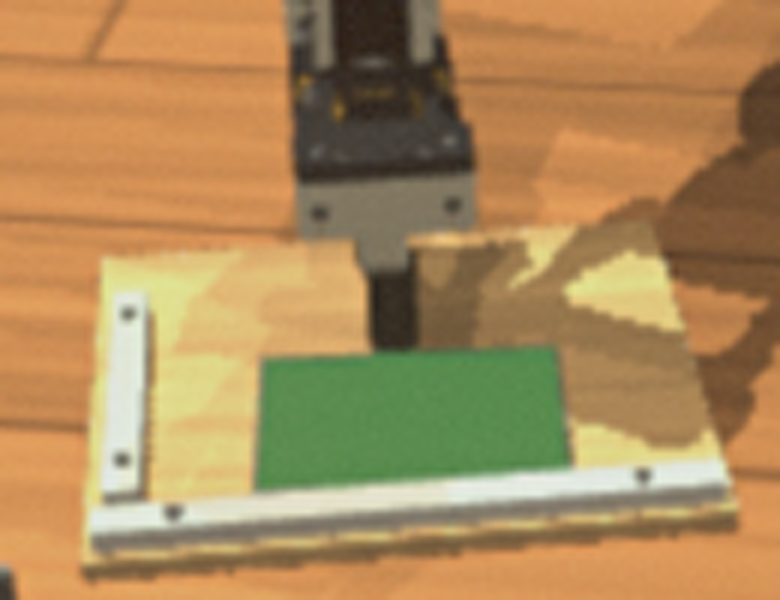

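```bash
python3 -m handwheel '[{"linear":[0.4,0.1,0],"yaw":0},{"linear":[0.4,0.1,0],"yaw":0},{"linear":[0.4,0.1,0],"yaw":0},{"linear":[0.4,0.1,0],"yaw":0},{"linear":[0.3,0.1,0],"yaw":0}]'
python3 -m handwheel '[{"linear":[0.3,0.07,0],"yaw":0},{"linear":[0.3,0.07,0],"yaw":0},{"linear":[0.3,0.07,0],"yaw":0},{"linear":[0.3,0.07,0],"yaw":0},{"linear":[0.3,0.07,0],"yaw":0}]'
```

```text
time_s: 12.1
position: [558.9, -76.1, 66.7]
tcp_rot: [-1.308, 1.04, -1.04]
wrist_force: [-0.2, -0.4, -0.6]
grip_width: 23.6
time_s: 12.6
position: [560.4, -75.7, 66.7]
tcp_rot: [-1.308, 1.04, -1.04]
wrist_force: [-1.1, -0.0, -0.3]
grip_width: 23.9
```

```bash
python3 -m handwheel '[{"linear":[0.2,0.05,0],"yaw":0},{"linear":[0.2,0.05,0],"yaw":0},{"linear":[0.2,0.05,0],"yaw":0},{"linear":[0.2,0.05,0],"yaw":0},{"linear":[0.2,0.05,0],"yaw":0}]'
python3 - <<'E'
from h import *
print(r.read_state()['wrist_force'])
im,K,T=cap("scene","scene7.png")
cv2.imwrite("pics/s7c.png",cv2.resize(im[190:250,190:290],None,fx=8,fy=8,interpolation=cv2.INTER_CUBIC))
E
```

```text
time_s: 13.1
position: [560.9, -75.5, 66.6]
tcp_rot: [-1.309, 1.04, -1.039]
wrist_force: [-4.1, -0.8, -0.6]
grip_width: 23.9
[-4.07057244 -0.82415274 -0.64181443]
```

View pics/s7c.png

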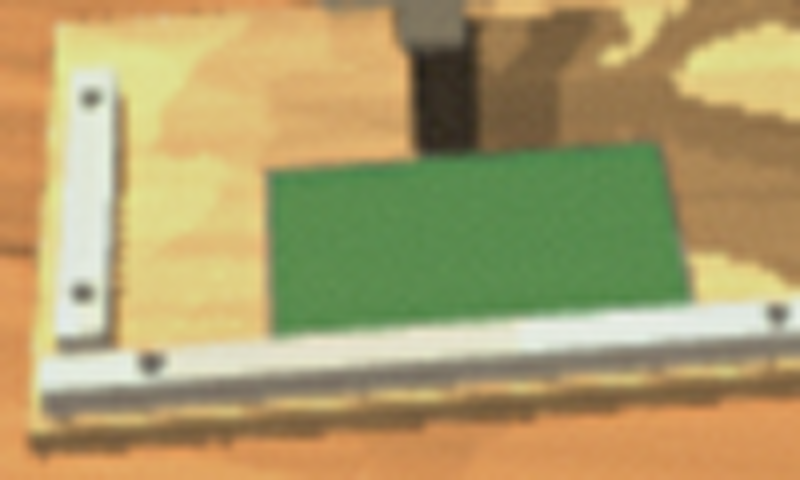

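The pane lies flush along the fence and the force is rising (4.2 N). I press home a little more.

```bash
python3 -m handwheel '[{"linear":[0.2,0.05,0],"yaw":0},{"linear":[0.2,0.05,0],"yaw":0},{"linear":[0,0,0],"yaw":0},{"linear":[0,0,0],"yaw":0},{"linear":[0,0,0],"yaw":0}]'
```

```text
time_s: 13.65
position: [560.9, -75.4, 66.5]
tcp_rot: [-1.31, 1.041, -1.038]
wrist_force: [-4.7, -2.5, 1.2]
grip_width: 24.1
```

```bash
python3 -m handwheel '[{"linear":[0.2,0.05,0],"yaw":0},{"linear":[0.2,0.05,0],"yaw":0},{"linear":[0.2,0.05,0],"yaw":0},{"linear":[0,0,0],"yaw":0},{"linear":[0,0,0],"yaw":0}]'
```

```text
time_s: 14.15
position: [561.0, -75.3, 66.4]
tcp_rot: [-1.31, 1.042, -1.038]
wrist_force: [-6.9, -2.5, 1.3]
grip_width: 23.6
```

7.3 N square into the fence: home. I back off, lift, and meanwhile measure the pane.

```bash
python3 -m handwheel '[{"linear":[-1.95,-0.45,0],"yaw":0},{"linear":[-5.84,-1.36,0],"yaw":0},{"linear":[-7.8,-1.8,0],"yaw":0},{"linear":[-3.9,-0.9,10],"yaw":0},{"linear":[0,0,20],"yaw":0}]'
python3 - <<'E'
from meas import *
im,K,T=cap("scene","scene8.png"); o=None
hsv=cv2.cvtColor(im,cv2.COLOR_BGR2HSV); g=cv2.inRange(hsv,(45,60,60),(75,255,255)); c=corners(g)
P=np.array([onz(K,T,u,v,18)[:2] for [[u,v]] in c],np.float32)
th=np.radians(13.1); X=np.array([np.cos(th),np.sin(th)]);Y=np.array([-X[1],X[0]])
Q=P-np.array([693.1,-159.7]); Q=np.c_[Q@X,Q@Y].astype(np.float32)
R=cv2.minAreaRect(Q); print(R,Q.min(0),Q.max(0))
s=r.read_state();q=s['position'][:2]-[693.1,-159.7];print(s['position'],q@X,q@Y)
E
```

```text
time_s: 14.65
position: [541.3, -79.6, 96.5]
tcp_rot: [-1.309, 1.042, -1.038]
wrist_force: [-0.6, -0.1, -1.6]
grip_width: 23.9
((-54.728763580322266, 121.26310729980469), (89.40448760986328, 135.32403564453125), 0.3515622317790985) [-99.45761   53.835445] [ -9.737842 188.72989 ]
[544.0586912  -80.20011534 100.70042828] -127.14390010788765 111.21138456092304
```

```bash
python3 -m handwheel '[{"linear":[2,4,0],"yaw":-5},{"linear":[4,10,0],"yaw":-8},{"linear":[4,11,0],"yaw":-8},{"linear":[5,12,0],"yaw":-8},{"linear":[5,12,0],"yaw":-8}]'
python3 -m handwheel '[{"linear":[5,12,0],"yaw":-8},{"linear":[5,13,0],"yaw":-8},{"linear":[5,13,0],"yaw":-8},{"linear":[5,13,0],"yaw":-8},{"linear":[4,11,0],"yaw":-8}]'
python3 -m handwheel '[{"linear":[3.3,7.8,0],"yaw":-8},{"linear":[0,0,0],"yaw":-5},{"linear":[0,0,-10],"yaw":0},{"linear":[0,0,-10],"yaw":0},{"linear":[0,0,0],"yaw":0}]'
python3 - <<'E'
from meas import *
from scipy.spatial.transform import Rotation as R
im,K,T=cap("scene","scene9.png")
th=np.radians(13.1); X=np.array([np.cos(th),np.sin(th)]);Y=np.array([-X[1],X[0]])
s=r.read_state();q=s['position'][:2]-[693.1,-159.7];print(s['position'],q@X,q@Y)
M=R.from_rotvec(s['tcp_rot']).as_matrix(); print('jaw yaw',np.degrees(np.arctan2(M[1,2],M[0,2])))
cv2.imwrite("pics/s9c.png",cv2.resize(im[150:250,190:320],None,fx=6,fy=6,interpolation=cv2.INTER_CUBIC))
E
```

```text
time_s: 15.2
position: [563.3, -30.4, 97.3]
tcp_rot: [-0.977, 1.513, -1.515]
wrist_force: [-0.1, -0.0, -0.4]
grip_width: 23.8
time_s: 15.7
position: [587.4, 31.9, 97.2]
tcp_rot: [-0.449, 1.971, -1.972]
wrist_force: [0.6, 0.6, -0.1]
grip_width: 23.5
time_s: 16.2
position: [588.8, 38.9, 74.7]
tcp_rot: [-0.246, 2.102, -2.101]
wrist_force: [0.4, 0.4, -0.4]
grip_width: 23.9
[589.29254146  38.85866387  75.47435179] -56.10238907323986 216.91946290493033
jaw yaw -76.88186152972388
```

View pics/s9c.png

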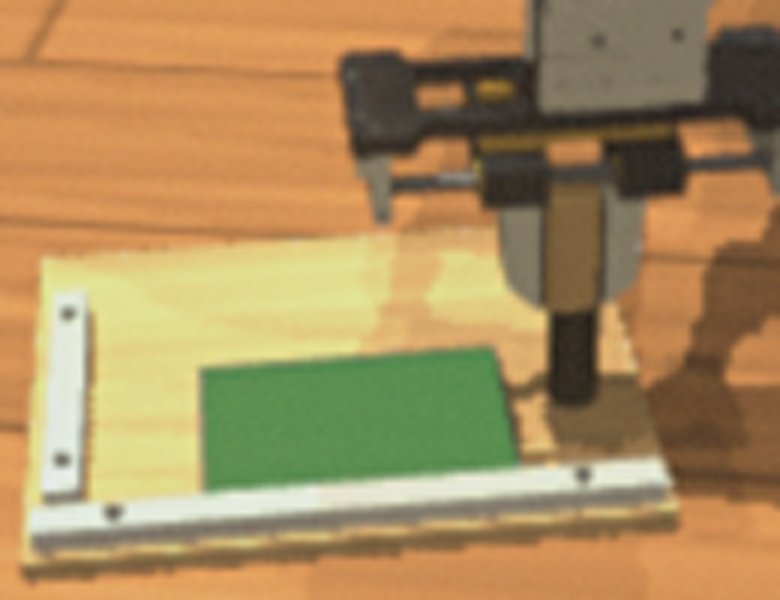

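The foot (573,395 in the crop) stands clear beyond the pane's +y edge (about 505). I lower it and push along -y.

```bash
python3 -m handwheel '[{"linear":[0,0,-5],"yaw":0},{"linear":[0,0,-4],"yaw":0},{"linear":[0.45,-1.95,0],"yaw":0},{"linear":[0.68,-2.92,0],"yaw":0},{"linear":[0.68,-2.92,0],"yaw":0}]'
python3 -m handwheel '[{"linear":[0.45,-1.95,0],"yaw":0},{"linear":[0.23,-0.97,0],"yaw":0},{"linear":[0.23,-0.97,0],"yaw":0},{"linear":[0.23,-0.97,0],"yaw":0},{"linear":[0.23,-0.97,0],"yaw":0}]'
python3 -m handwheel '[{"linear":[0.23,-0.97,0],"yaw":0},{"linear":[0.23,-0.97,0],"yaw":0},{"linear":[0.23,-0.97,0],"yaw":0},{"linear":[0.23,-0.97,0],"yaw":0},{"linear":[0.23,-0.97,0],"yaw":0}]'
python3 -m handwheel '[{"linear":[0.34,-1.46,0],"yaw":0},{"linear":[0.34,-1.46,0],"yaw":0},{"linear":[0.34,-1.46,0],"yaw":0},{"linear":[0.34,-1.46,0],"yaw":0},{"linear":[0.34,-1.46,0],"yaw":0}]'
python3 - <<'E'
from meas import *
im,K,T=cap("scene","scene10.png")
th=np.radians(13.1); X=np.array([np.cos(th),np.sin(th)]);Y=np.array([-X[1],X[0]])
s=r.read_state();q=s['position'][:2]-[693.1,-159.7];print(s['position'],q@X,q@Y)
cv2.imwrite("pics/s10c.png",cv2.resize(im[170:250,190:310],None,fx=6,fy=6,interpolation=cv2.INTER_CUBIC))
E
```

```text
time_s: 16.75
position: [592.2, 31.0, 67.9]
tcp_rot: [-0.24, 2.1, -2.101]
wrist_force: [0.6, -0.4, -1.0]
grip_width: 23.7
time_s: 17.25
position: [593.3, 25.4, 67.8]
tcp_rot: [-0.241, 2.101, -2.101]
wrist_force: [0.3, -0.1, -0.1]
grip_width: 23.9
time_s: 17.75
position: [594.5, 20.6, 67.7]
tcp_rot: [-0.241, 2.101, -2.101]
wrist_force: [0.8, 1.5, -1.2]
grip_width: 23.8
time_s: 18.25
position: [596.2, 13.1, 67.7]
tcp_rot: [-0.24, 2.101, -2.101]
wrist_force: [-0.5, 0.7, -0.7]
grip_width: 23.9
[596.25467699  12.88777612  67.73361312] -55.20777205397836 190.04646526793675
```

View pics/s10c.png

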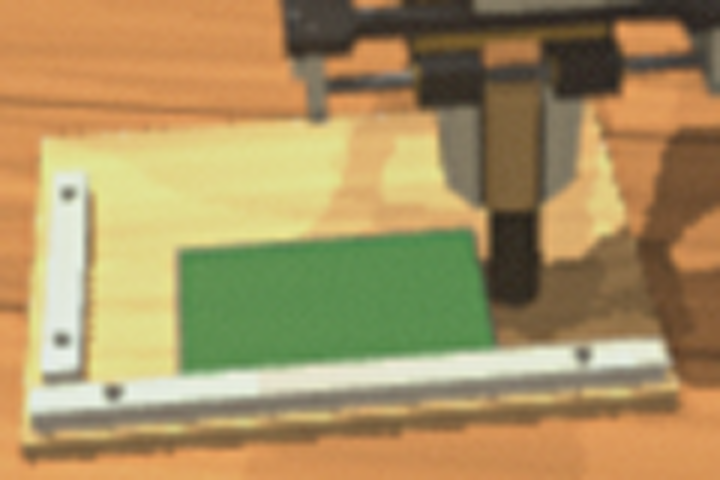

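```bash
python3 -m handwheel '[{"linear":[0.34,-1.46,-0.5],"yaw":0},{"linear":[0.4,-1.75,-0.5],"yaw":0},{"linear":[0.45,-1.95,0],"yaw":0},{"linear":[0.45,-1.95,0],"yaw":0},{"linear":[0.45,-1.95,0],"yaw":0}]'
python3 -m handwheel '[{"linear":[0.45,-1.95,0],"yaw":0},{"linear":[0.45,-1.95,0],"yaw":0},{"linear":[0.45,-1.95,0],"yaw":0},{"linear":[0.45,-1.95,0],"yaw":0},{"linear":[0.45,-1.95,0],"yaw":0}]'
python3 -m handwheel '[{"linear":[0.34,-1.46,0],"yaw":0},{"linear":[0.34,-1.46,0],"yaw":0},{"linear":[0.34,-1.46,0],"yaw":0},{"linear":[0.34,-1.46,0],"yaw":0},{"linear":[0.34,-1.46,0],"yaw":0}]'
python3 - <<'E'
from meas import *
im,K,T=cap("scene","scene11.png")
th=np.radians(13.1); X=np.array([np.cos(th),np.sin(th)]);Y=np.array([-X[1],X[0]])
s=r.read_state();q=s['position'][:2]-[693.1,-159.7];print(s['position'],q@X,q@Y)
cv2.imwrite("pics/s11c.png",cv2.resize(im[170:250,190:310],None,fx=6,fy=6,interpolation=cv2.INTER_CUBIC))
hsv=cv2.cvtColor(im,cv2.COLOR_BGR2HSV); g=cv2.inRange(hsv,(45,60,60),(75,255,255)); c=corners(g)
P=np.array([onz(K,T,u,v,18)[:2] for [[u,v]] in c],np.float32)
Q=P-np.array([693.1,-159.7]); Q=np.c_[Q@X,Q@Y].astype(np.float32)
print(cv2.minAreaRect(Q),Q.min(0),Q.max(0))
E
```

```text
time_s: 18.8
position: [598.3, 4.0, 66.7]
tcp_rot: [-0.241, 2.101, -2.101]
wrist_force: [0.6, -0.7, -0.9]
grip_width: 23.8
time_s: 19.3
position: [600.6, -5.7, 66.7]
tcp_rot: [-0.24, 2.101, -2.101]
wrist_force: [-0.1, -0.4, -1.8]
grip_width: 23.6
time_s: 19.8
position: [602.2, -12.9, 66.7]
tcp_rot: [-0.241, 2.101, -2.101]
wrist_force: [-0.2, 0.8, -1.2]
grip_width: 23.9
[602.32314162 -13.14137235  66.76452432] -55.196773873220145 163.3192747666372
((-53.724609375, 84.70411682128906), (136.03260803222656, 88.05182647705078), 89.78157043457031) [-97.83017   16.842722] [ -9.480175 152.75923 ]
```

View pics/s11c.png

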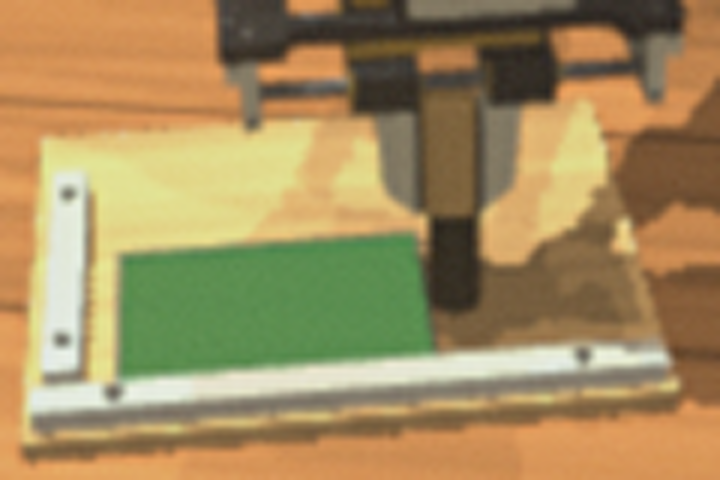

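```bash
python3 -m handwheel '[{"linear":[0.45,-1.95,0],"yaw":0},{"linear":[0.45,-1.95,0],"yaw":0},{"linear":[0.45,-1.95,0],"yaw":0},{"linear":[0.34,-1.46,0],"yaw":0},{"linear":[0.34,-1.46,0],"yaw":0}]'
python3 -m handwheel '[{"linear":[0.14,-0.6,0],"yaw":0},{"linear":[0.14,-0.6,0],"yaw":0},{"linear":[0.14,-0.6,0],"yaw":0},{"linear":[0.1,-0.4,0],"yaw":0},{"linear":[0.1,-0.4,0],"yaw":0}]'
python3 -m handwheel '[{"linear":[0.07,-0.3,0],"yaw":0},{"linear":[0.07,-0.3,0],"yaw":0},{"linear":[0.07,-0.3,0],"yaw":0},{"linear":[0.07,-0.3,0],"yaw":0},{"linear":[0.07,-0.3,0],"yaw":0}]'
```

```text
time_s: 20.35
position: [604.3, -21.7, 66.8]
tcp_rot: [-0.24, 2.101, -2.101]
wrist_force: [0.4, 0.9, 0.2]
grip_width: 23.8
time_s: 20.85
position: [604.9, -24.2, 66.7]
tcp_rot: [-0.241, 2.101, -2.101]
wrist_force: [-0.4, 1.1, -1.0]
grip_width: 24.3
time_s: 21.35
position: [605.2, -25.7, 66.7]
tcp_rot: [-0.241, 2.101, -2.101]
wrist_force: [-0.5, 1.9, -1.1]
grip_width: 24.1
```

```bash
python3 -m handwheel '[{"linear":[0.05,-0.2,0],"yaw":0},{"linear":[0.05,-0.2,0],"yaw":0},{"linear":[0.05,-0.2,0],"yaw":0},{"linear":[0.05,-0.2,0],"yaw":0},{"linear":[0.05,-0.2,0],"yaw":0}]'
```

```text
time_s: 21.85
position: [605.5, -26.7, 66.7]
tcp_rot: [-0.24, 2.101, -2.101]
wrist_force: [0.4, 0.8, -0.8]
grip_width: 23.6
```

```bash
python3 -m handwheel '[{"linear":[0.05,-0.2,0],"yaw":0},{"linear":[0.05,-0.2,0],"yaw":0},{"linear":[0.05,-0.2,0],"yaw":0},{"linear":[0.05,-0.2,0],"yaw":0},{"linear":[0.05,-0.2,0],"yaw":0}]'
```

```text
time_s: 22.35
position: [605.6, -27.2, 66.7]
tcp_rot: [-0.241, 2.102, -2.1]
wrist_force: [-0.6, 4.3, 0.8]
grip_width: 23.7
```

```bash
python3 -m handwheel '[{"linear":[0.05,-0.2,0],"yaw":0},{"linear":[0.05,-0.2,0],"yaw":0},{"linear":[0.05,-0.2,0],"yaw":0},{"linear":[0,0,0],"yaw":0},{"linear":[0,0,0],"yaw":0}]'
python3 - <<'E'
from meas import *
im,K,T=cap("scene","scene12.png")
cv2.imwrite("pics/s12c.png",cv2.resize(im[190:250,190:290],None,fx=8,fy=8,interpolation=cv2.INTER_CUBIC))
E
```

```text
time_s: 22.85
position: [605.6, -27.4, 66.7]
tcp_rot: [-0.241, 2.102, -2.099]
wrist_force: [-0.6, 6.6, 0.9]
grip_width: 23.4
```

View pics/s12c.png

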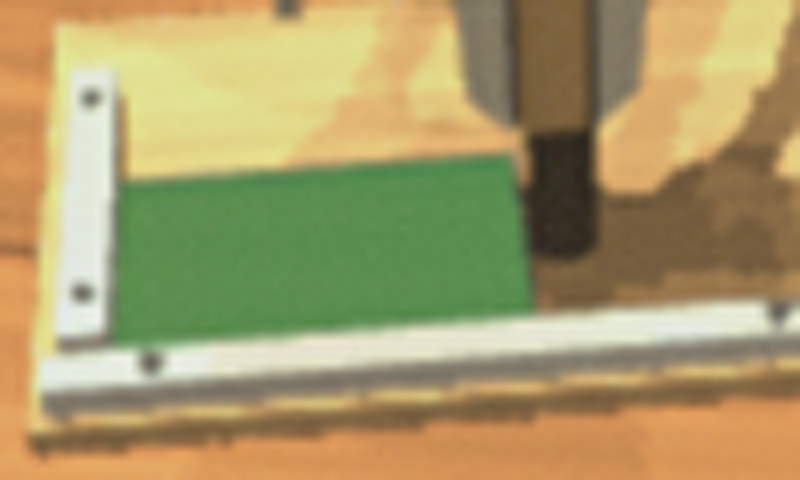

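```bash
python3 -m handwheel '[{"linear":[0.05,-0.2,0],"yaw":0},{"linear":[0,-0.1,0],"yaw":0},{"linear":[0,0,0],"yaw":0},{"linear":[0,0,0],"yaw":0},{"linear":[0,0,0],"yaw":0}]'
python3 -m handwheel '[{"linear":[-0.45,1.95,0],"yaw":0},{"linear":[-1.36,5.84,0],"yaw":0},{"linear":[-1.8,7.8,0],"yaw":0},{"linear":[-2.3,9.7,10],"yaw":0},{"linear":[0,0,30],"yaw":0}]'
python3 -m handwheel '[{"linear":[0,0,35],"yaw":0},{"linear":[0,0,35],"yaw":0},{"linear":[0,40,0],"yaw":8},{"linear":[0,45,0],"yaw":8},{"linear":[0,45,0],"yaw":8}]'
python3 -m handwheel '[{"linear":[0,45,0],"yaw":8},{"linear":[0,40,0],"yaw":8},{"linear":[0,25,0],"yaw":8},{"linear":[0,0,0],"yaw":8},{"linear":[0,0,0],"yaw":0}]'
python3 - <<'E'
from meas import *
from scipy.spatial.transform import Rotation as R
im,K,T=cap("top","top13.png"); cv2.imwrite("pics/t13c.png",cv2.resize(im[120:240,210:350],None,fx=5,fy=5,interpolation=cv2.INTER_CUBIC))
s=r.read_state();M=R.from_rotvec(s['tcp_rot']).as_matrix(); print(s['position'],'jaw yaw',np.degrees(np.arctan2(M[1,2],M[0,2])))
hsv=cv2.cvtColor(im,cv2.COLOR_BGR2HSV); g=cv2.inRange(hsv,(45,60,60),(75,255,255)); c=corners(g)
P=np.array([onz(K,T,u,v,18)[:2] for [[u,v]] in c],np.float32)
th=np.radians(13.1); X=np.array([np.cos(th),np.sin(th)]);Y=np.array([-X[1],X[0]])
Q=P-np.array([693.1,-159.7]); Q=np.c_[Q@X,Q@Y].astype(np.float32)
print(cv2.minAreaRect(Q),Q.min(0),Q.max(0))
E
```

```text
time_s: 23.4
position: [605.6, -27.4, 66.7]
tcp_rot: [-0.241, 2.103, -2.099]
wrist_force: [-0.6, 7.4, 0.7]
grip_width: 24.0
time_s: 23.9
position: [597.7, -1.5, 105.0]
tcp_rot: [-0.249, 2.104, -2.101]
wrist_force: [0.6, -0.7, -0.5]
grip_width: 23.8
time_s: 24.4
position: [599.9, 128.3, 178.2]
tcp_rot: [-0.622, 1.845, -1.847]
wrist_force: [0.4, -0.0, -1.7]
grip_width: 23.8
time_s: 24.9
position: [599.4, 238.2, 177.3]
tcp_rot: [-1.015, 1.47, -1.471]
wrist_force: [-0.2, -0.3, -0.7]
grip_width: 23.5
[599.6370907  237.37573647 177.2765034 ] jaw yaw -21.0509130083492
((-49.52743911743164, 69.92391967773438), (134.53599548339844, 94.69160461425781), 89.80643463134766) [-96.882454    2.7257154] [ -2.0036867 137.18481  ]
```

View pics/t13c.png

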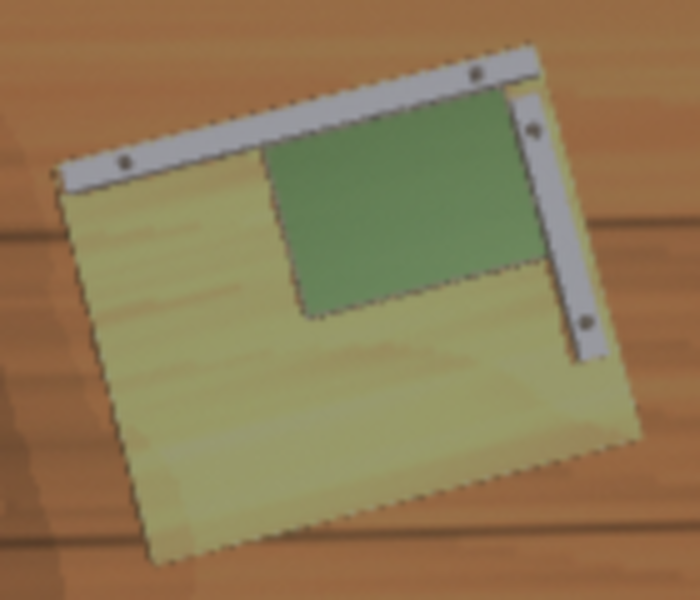

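Pane centre is at jig (-49.5, 69.9), with -0.2° residual: flush on both sides. I now return the stick.

```bash
python3 -m handwheel '[{"linear":[-4,20,0],"yaw":3.6},{"linear":[-5,22,0],"yaw":0},{"linear":[-5,22.5,0],"yaw":0},{"linear":[0,0,0],"yaw":0},{"linear":[0,0,0],"yaw":0}]'
python3 -m handwheel '[{"linear":[0,0,0],"yaw":0},{"linear":[0,0,-10],"yaw":0},{"linear":[0,0,-20],"yaw":0},{"linear":[0,0,0],"yaw":0},{"linear":[0,0,0],"yaw":0}]'
python3 - <<'E'
from meas import *
from scipy.spatial.transform import Rotation as R
s=r.read_state();M=R.from_rotvec(s['tcp_rot']).as_matrix(); print(s['position'],'jaw yaw',np.degrees(np.arctan2(M[1,2],M[0,2])))
im,K,T=cap("scene","scene14.png"); cv2.imwrite("pics/s14c.png",cv2.resize(im[140:260,310:440],None,fx=5,fy=5,interpolation=cv2.INTER_CUBIC))
E
```

```text
time_s: 25.45
position: [586.0, 300.7, 177.0]
tcp_rot: [-1.049, 1.43, -1.431]
wrist_force: [0.2, -0.2, -1.2]
grip_width: 24.0
time_s: 25.95
position: [585.9, 300.5, 146.2]
tcp_rot: [-1.051, 1.43, -1.429]
wrist_force: [0.8, 0.1, -0.8]
grip_width: 23.7
[585.94092342 300.52849918 146.2159303 ] jaw yaw -17.403978011724586
```

View pics/s14c.png

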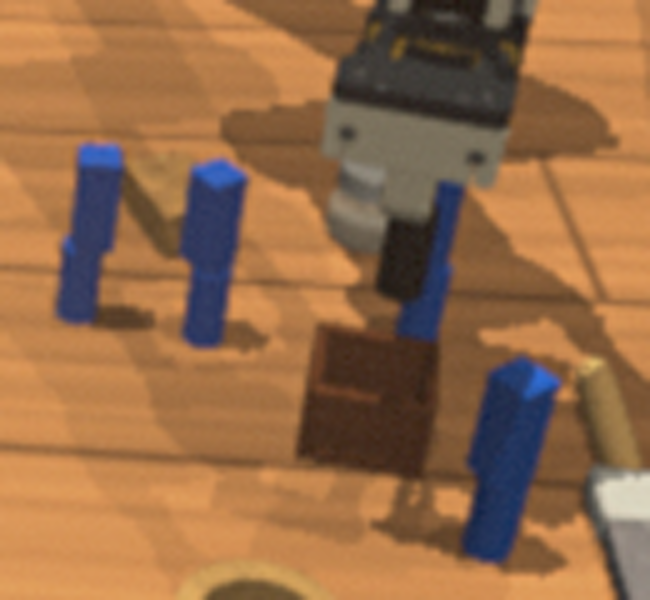

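The stick is upright over the holder, and the four blue sticks are untouched. I lower it.

```bash
python3 -m handwheel '[{"linear":[-0.5,1.5,-10],"yaw":0},{"linear":[0,0,-15],"yaw":0},{"linear":[0,0,-15],"yaw":0},{"linear":[0,0,-15],"yaw":0},{"linear":[0,0,-10],"yaw":0}]'
python3 -m handwheel '[{"linear":[0,0,-8],"yaw":0},{"linear":[0,0,-5],"yaw":0},{"linear":[0,0,-3],"yaw":0},{"linear":[0,0,-2],"yaw":0},{"linear":[0,0,0],"yaw":0}]'
python3 -m handwheel '[{"linear":[0,0,-0.7],"yaw":0},{"linear":[0,0,-0.7],"yaw":0},{"linear":[0,0,-0.7],"yaw":0},{"linear":[0,0,0],"yaw":0},{"linear":[0,0,0],"yaw":0}]'
```

```text
time_s: 26.5
position: [585.1, 302.7, 80.6]
tcp_rot: [-1.051, 1.429, -1.429]
wrist_force: [0.4, 0.2, -1.1]
grip_width: 23.8
time_s: 27.0
position: [585.6, 302.7, 63.9]
tcp_rot: [-1.05, 1.428, -1.429]
wrist_force: [-0.3, -1.5, -0.9]
grip_width: 24.0
time_s: 27.5
position: [585.5, 302.7, 61.7]
tcp_rot: [-1.05, 1.428, -1.429]
wrist_force: [-0.1, 0.3, -0.4]
grip_width: 23.8
```

```bash
python3 -m handwheel '[{"linear":[0,0,-0.5],"yaw":0},{"linear":[0,0,-0.5],"yaw":0},{"linear":[0,0,-0.5],"yaw":0},{"linear":[0,0,-0.3],"yaw":0},{"linear":[0,0,0],"yaw":0}]'
```

```text
time_s: 28.0
position: [585.5, 302.7, 59.8]
tcp_rot: [-1.051, 1.429, -1.429]
wrist_force: [0.9, -0.2, -1.2]
grip_width: 24.2
```

```bash
python3 -m handwheel '[{"linear":[0,0,-0.3],"yaw":0},{"linear":[0,0,-0.3],"yaw":0},{"linear":[0,0,-0.2],"yaw":0},{"linear":[0,0,-0.2],"yaw":0},{"linear":[0,0,0],"yaw":0}]'
```

```text
time_s: 28.5
position: [585.6, 302.7, 59.7]
tcp_rot: [-1.05, 1.428, -1.429]
wrist_force: [-2.1, -1.1, 5.6]
grip_width: 23.6
```

The foot is on the holder floor (5.6 N). I let go and rise.

```bash
python3 -m handwheel '[{"linear":[0,0,0],"yaw":0},{"linear":[0,0,0],"yaw":0},{"linear":[0,0,0],"yaw":0},{"linear":[0,0,0],"yaw":0},{"linear":[0,0,0],"yaw":0}]' 90
python3 -m handwheel '[{"linear":[0,0,10],"yaw":0},{"linear":[0,0,20],"yaw":0},{"linear":[0,0,30],"yaw":0},{"linear":[0,0,35],"yaw":0},{"linear":[0,0,35],"yaw":0}]'
python3 -m handwheel '[{"linear":[0,0,20],"yaw":0},{"linear":[-20,-40,0],"yaw":0},{"linear":[-20,-40,0],"yaw":0},{"linear":[-20,-40,0],"yaw":0},{"linear":[0,0,0],"yaw":0}]'
python3 - <<'E'
from meas import *
s=r.read_state();print(s['position'],s['wrist_force'],s['grip_width'])
im,K,T=cap("scene","scene15.png")
im,K,T=cap("top","top15.png"); cv2.imwrite("pics/t15c.png",cv2.resize(im[100:240,80:350],None,fx=2.9,fy=2.9,interpolation=cv2.INTER_CUBIC))
E
```

```text
time_s: 29.0
position: [585.5, 302.7, 58.7]
tcp_rot: [-1.051, 1.429, -1.429]
wrist_force: [0.1, 0.5, 0.2]
grip_width: 57.7
time_s: 29.5
position: [585.4, 302.7, 190.9]
tcp_rot: [-1.05, 1.428, -1.429]
wrist_force: [0.7, -0.1, -0.4]
grip_width: 59.5
time_s: 30.0
position: [523.0, 178.9, 209.7]
tcp_rot: [-1.051, 1.431, -1.432]
wrist_force: [-1.1, 0.6, -0.3]
grip_width: 59.8
[523.03842991 178.92213102 209.70791542] [-1.13938563  0.5844047  -0.31117535] 59.83500956954632
```

View pics/scene15.png

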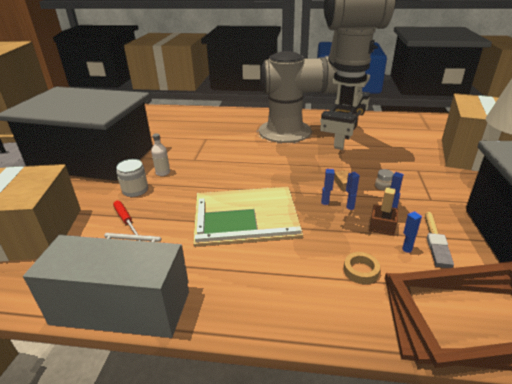

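View pics/t15c.png

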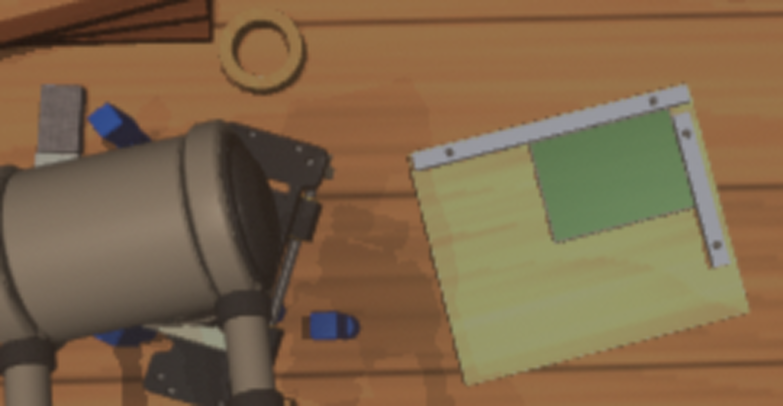

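The stick stands upright in its holder (388,208 in the scene view), nothing else has moved, and the pane sits in the corner against both bars. The gripper is clear at z 210, so I do a final numeric check and hand in.

Run:
```python
from meas import *
im,K,T=load("top15.png")
hsv=cv2.cvtColor(im,cv2.COLOR_BGR2HSV); g=cv2.inRange(hsv,(45,60,60),(75,255,255)); c=corners(g)
P=np.array([onz(K,T,u,v,18)[:2] for [[u,v]] in c],np.float32)
th=np.radians(13.1); X=np.array([np.cos(th),np.sin(th)]);Y=np.array([-X[1],X[0]])
Q=P-np.array([693.1,-159.7]); print(cv2.minAreaRect(np.c_[Q@X,Q@Y].astype(np.float32)))
im,K2,T2=load("scene15.png"); hsv=cv2.cvtColor(im,cv2.COLOR_BGR2HSV)
m=cv2.inRange(hsv,(18,60,150),(32,255,255)); m2=np.zeros_like(m); m2[184:198,380:400]=m[184:198,380:400]
M=cv2.moments(m2,True); print(onz(K2,T2,M['m10']/M['m00'],M['m01']/M['m00'],117))
r.hand_in()
```

```text
((-49.52768325805664, 69.85087585449219), (135.53326416015625, 94.69160461425781), 89.80643463134766)
[587.73543148 301.50735088 117.        ]
the job is handed in; nothing more can be done
```

I pushed the pane flush against the fence, then along it to the stop, using only the stick's foot. I then stood the stick back in its holder, let go and handed in at about 30 s of the 72 s allowed.

- **Pressing home:** the wrist force read about 7.3 N square into the fence and about 7 N into the stop. Nothing I read came near 14 N. I only saw the force at the end of each half-second move, so short peaks in between would not show.
- **Pane:** the last top view puts its centre 49.5 mm from the fence face and 69.9 mm from the stop face, against a target of 50 and 70. It is 0.2° out of square. All of this is within the camera's roughly 2 mm accuracy.
- **Stick:** it stands upright in the holder, with its top within about 2 mm of where it started.
- **Bystanders and look-alikes:** by eye, everything in the last scene view was where it began; I did not measure their positions.
- **Weakest measurement:** the foot's sideways offset. Both camera views put it on the same side, but the wrist view gave about 2.5 mm against the stated 5 mm. I relied on the force to find contact, so this did not affect the result.

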